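# Wipe resin chips off the casting plate with the scraper block

### The arm

A 7-joint arm with a two-finger parallel gripper is mounted at the origin on a cart in front of the work surface, level with it; the furniture and walls round the work are solid. World frame = base frame: x ahead of the robot, y to its left, z up, the work surface at z = 0. Lengths are in m, angles in rad, forces in N, time in s.
With the tool pointing down it reaches from about 0.425 to 0.925 m from the base axis. Payload 6.8 kg.
Tool frame: the origin (TCP) lies on the front face of the gripper's body, between the roots of the fingers; the fingertips stand 73 mm ahead of it and the grasp point (between the pads) lies 54 mm ahead of it (env.nose_length is the distance from the TCP to the fingertips, in m); z points along the fingers, y is the line along which they close (so a half turn about z gives the same grasp; the last joint's range is limited). The gripper opens to 85 mm and grips with 20 to 120 N. Pads are 22 mm wide; open, the fingers measure 114 mm over their backs; the gripper's body (76 mm by 85 mm) begins 54 mm behind the grasp point. The pads swing forward as they close: fully open they stand 13 mm farther back than shut.
Start: joints at [1.086, 0.477, 0.022, 1.555, -0.011, 1.109, -0.083], TCP at [0.248, -0.628, 0.304] pointing down, gripper open.
Joint ranges: [-2.96, 2.96], [-0.34, 2.1], [-1.41, 1.46], [0.24, 2.44], [-1.37, 4.51], [0.17, 1.92], [-2.96, 2.96]. Speed limits (rad/s): [2.39, 2.39, 3.14, 3.14, 3.14, 3.14, 3.14].

### API

Orientations are given as a unit quaternion [w, x, y, z].
In Python, from cell import env, kin, camera, calibration, job gives the robot as it stands. The module is installed in compiled form; this text tells all that it offers. Calls block until the motion is done:
- env.reach(position, orientation): joint-space move of the TCP to a pose.
- env.movel(position, velocity=0.15, rot=None, stop_force=None): straight line of the TCP; rot=None keeps the orientation; velocity is the mean speed in m/s. With stop_force (N) it stops when the force on the tool has changed by that much, and returns True; else False.
- env.goto_joints(angles): joint-space move.
- env.grip(opening, f_grip=None): finger opening in m; f_grip is the grip in N (None keeps the last); returns when the fingers have stopped.
- env.dwell(seconds).
- kin.inverse_kinematics(position, orientation): joint angles nearest the present ones, or None.
- env.get_state(): the state.
- camera(name): name is "scene" or "side" or "wrist"; returns (picture, depth): 480x640x3 uint8, blue, green, red; 480x640 float32, m along the optical axis (not along the pixel's ray), 0 where there is no reading.
- calibration(name): a dict with "fx", "fy", "cx", "cy" (pixels), "k1" (the pictures are not rectified: a ray, as slopes to the right and down, at radius r is drawn at 1 + k1 r^2 times it, then the intrinsics apply), "rvec" (rotation vector, rad) and "tvec" (3), from world to camera coordinates, as OpenCV has them. Camera axes: x right, y down, z forward; pixel columns grow to the right and rows downward; lengths in m; the calibration is good to about 2 mm. A picture is of the moment at which its call begins: read the wrist's pose just before it. calibration takes no time and is no camera call; for the wrist camera it gives the pose at the moment of the call.
A pose or a line that the arm cannot do raises env.PlanningError and nothing moves.
- job.job_done(): hands the job in; it is judged then, once.
The state is a dict: "time": time; "qpos": joint angles; "joint_velocities": joint speeds; "joint_torque": joint torques, N m; "tcp_pos": TCP position; "orientation": TCP orientation; "force": force on the tool from outside, world axes, zero at the start; "torque": the same for the moment, N m; "opening": finger opening in m; "gripper_force": force on a finger pad.
Only numpy, scipy, OpenCV 4.12 (cv2) and the standard library are available. Lean on these libraries where they do the work, as an engineer would, in place of code of your own. Each camera call takes 0.05 s, during which the arm holds its last target. There are 200 camera calls.

### The job

Take the scraper block, set it down on the white casting plate behind the two loose chips, and wipe both chips along the plate and over its edge into the steel catch trough. Do not touch the chips with the fingers. Then stand the scraper upright on the bench again, clear of the plate and its trough.

Things in the scene. Friction and masses are not known exactly. Their poses are not given: they have to be found in the camera images.
- scraper_center (a point): Centre (42.5 mm above the underside) of the loose scraper block, 0.2 kg, standing upright on the bench right of the plate; z up. Thickness 28 mm (local x) all over, height 85 mm. Foot: 130 mm long (local y), lower 24 mm, black rubber lip under an aluminium bar. Above it a grey grip 75 mm long: grasp it from above, fingers closing along local x. Front and back alike.
- plate: Fixed casting plate; origin on the bench, z up, local x = wiping direction. White deck: x -120 to 50 mm, y +-90, top 30 mm over the bench; rims 6 mm high, 5 wide on both long sides, none at the ends. Steel trough beyond x = 50: inside x 50 to 127, y +-87, floor 4, walls 38 mm over the bench. Chip centres start at x -50 to 25, so x -120 to -70 is free for setting down the scraper.
- chip_a_center (a point): First chip: a loose dark-grey irregular piece of hard resin, about 28 x 25 mm, 12 mm thick, 12 g, lying flat on the white deck within 45 mm of the plate's local x axis, any yaw. This point is its centre, 6 mm above the deck at the start.
- chip_b_center (a point): Second chip: a loose dark-grey irregular piece of hard resin, about 28 x 25 mm, 12 mm thick, 12 g, lying flat on the white deck within 45 mm of the plate's local x axis, any yaw. This point is its centre, 6 mm above the deck at the start.
Not all that is in view belongs to the job. What is shaped like the part that bears chip_b_center but green is not meant.

How it is judged:
On the way:
1. the scraper is set on the deck (its underside at most about 10 mm above it) while both chips still lie on the deck (x of scraper_center in the frame of plate between -0.13 and 0.05 m and y of scraper_center in the frame of plate between -0.06 and 0.06 m and z of scraper_center in the frame of plate between 0.06 and 0.083 m and z of each of chip_a_center, chip_b_center in the frame of plate above 0.032 m), for 0.1 s.
At the end, for the whole second after the job is handed in: Both chip centres are inside the trough (local x 50 to 130 mm and y within 90 mm of the plate's frame, less than 30 mm above the bench), and the scraper stands on the bench, released, upright within 10 degrees, its centre 30 to 55 mm above the bench and outside the outline of plate and trough (x of chip_a_center in the frame of plate between 0.05 and 0.13 m and y of chip_a_center in the frame of plate between -0.09 and 0.09 m and z of each of chip_a_center, chip_b_center in the frame of plate below 0.03 m and x of chip_b_center in the frame of plate between 0.05 and 0.13 m and y of chip_b_center in the frame of plate between -0.09 and 0.09 m and angle between scraper_center's own z axis and vertical below 0.17 rad and height (world z) of scraper_center between 0.03 and 0.055 m and (x of scraper_center in the frame of plate above 0.13 m or x of scraper_center in the frame of plate below -0.12 m or y of scraper_center in the frame of plate above 0.09 m or y of scraper_center in the frame of plate below -0.09 m)); the robot touches nothing.
It fails at once if a finger touches a chip (more than 0.5 N) (contact force between the fingers and chip_a above 0.5 N or contact force between the fingers and chip_b above 0.5 N).
It also fails if it takes over 53 s, if anything falls off the work surface, if the arm or the gripper's body presses on something with over 40 N, if the wrist force passes 120 N, or if a joint passes its speed limit or range.

## Working session

There is one attempt and no reset: what is moved stays moved. The work goes in short steps, each a Python script; the robot and the scene stay as the last script left them, time stands still between calls to the robot, and variables do not carry over. Pictures are saved under pics/ and viewed, at most 10 in all, crops included, and the job is handed in when it is done.

```bash
mkdir -p pics; python3 - <<'E'
from cell import env,camera,calibration
import cv2,numpy as np
for n in("scene","side"):
    p,d=camera(n); c=calibration(n); np.savez(n,p=p,d=d,**{k:np.array(v) for k,v in c.items()})
    cv2.imwrite(f"pics/{n}.png",p); print(n,c)
print(env.get_state()['time'])
E
```

```text
scene {'fx': 440.24718253330605, 'fy': 440.24718253330605, 'cx': 317.7458190504471, 'cy': 233.2297227535093, 'k1': 0.007450677300676056, 'rvec': array([ 0.56213155, -2.5336184 ,  1.32458529]), 'tvec': array([0.45764965, 0.18325775, 0.65998046])}
side {'fx': 491.86872606337283, 'fy': 491.86872606337283, 'cx': 312.28753568828444, 'cy': 240.01522226197545, 'k1': 0.04584344275739555, 'rvec': array([ 2.04716047, -0.54637077,  0.29600884]), 'tvec': array([-0.48845135,  0.14978271,  0.85379392])}
0.1
```

View pics/scene.png

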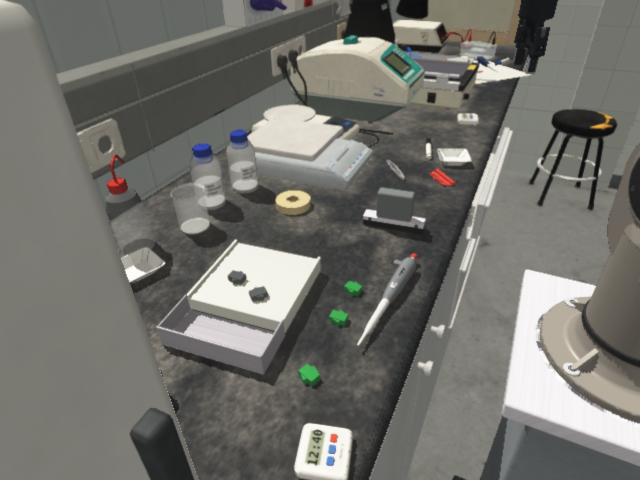

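View pics/side.png

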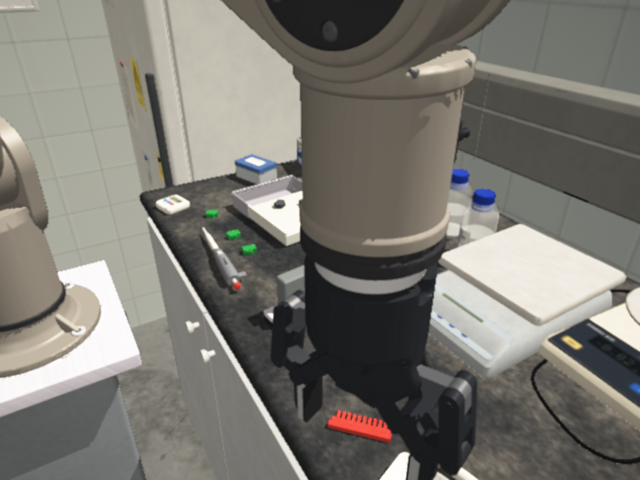

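The scene picture shows the plate around (255,285) with its trough on the lower left. The two dark-grey chips are at (237,277) and (259,294), and the scraper is at (395,208). The green lookalikes at (353,288), (339,318) and (309,375) are off the deck and the wrong colour, so they aren't meant. Only the dark-grey pair on the white deck fits, which I'll confirm in a crop.

```bash
cat > h.py <<'E'
import numpy as np,cv2
def cloud(c,d):
    h,w=d.shape; u,v=np.meshgrid(np.arange(w),np.arange(h))
    K=np.array([[c['fx'],0,c['cx']],[0,c['fy'],c['cy']],[0,0,1.]])
    n=cv2.undistortPoints(np.stack([u,v],-1).reshape(-1,1,2).astype(float),K,np.array([float(c['k1']),0,0,0])).reshape(h,w,2)
    P=np.dstack([n*d[...,None],d]); R=cv2.Rodrigues(np.array(c['rvec'],float))[0]
    W=(P-np.array(c['tvec']).ravel())@R; W[d<=0]=np.nan
    return W
def rect(pts):
    (c,s,a)=cv2.minAreaRect((pts*1000).astype(np.float32)); return c,s,a
E
python3 - <<'E'
import numpy as np,cv2
from h import *
f=np.load('scene.npz'); p=f['p']; W=cloud(f,f['d']); z=W[...,2]
hsv=cv2.cvtColor(p,cv2.COLOR_BGR2HSV)
def roi(x0,y0,x1,y1):
    m=np.zeros(z.shape,bool); m[y0:y1,x0:x1]=1; return m
def big(m):
    n,l,s,c=cv2.connectedComponentsWithStats(m.astype(np.uint8)); return l==1+np.argmax(s[1:,4])
pl=roi(155,235,325,370)
print('z deck',np.nanmedian(z[300:304,225:235]),'bench',np.nanmedian(z[330:340,380:400]))
m=big(pl&(z>.022)&(z<.034)&(hsv[...,2]>185)); print('deck',m.sum(),rect(W[m][:,:2]))
m=pl&(z>.012)&(z<.05); print('plate all',rect(W[big(m)][:,:2]), cv2.boxPoints(cv2.minAreaRect((W[big(m)][:,:2]*1000).astype(np.float32))))
g=roi(215,262,280,305)&(hsv[...,2]<110)
n,l,s,c=cv2.connectedComponentsWithStats(g.astype(np.uint8))
for i in range(1,n):
    if s[i,4]>30: q=W[l==i]; t=q[q[:,2]>.037]; print('chip',c[i],s[i],np.nanmean(t,0),np.nanmedian(q[:,2]))
sc=roi(355,180,435,240)
for a,b in((.07,.1),(.012,.03)):
    q=W[big(sc&(z>a)&(z<b))]; print('scr',a,len(q),q.mean(0),rect(q[:,:2]),cv2.boxPoints(cv2.minAreaRect((q[:,:2]*1000).astype(np.float32))).round().tolist())
cv2.imwrite('pics/crop.png',cv2.resize(p[170:390,150:440],(790,600),interpolation=cv2.INTER_CUBIC))
E
```

```text
z deck 0.030245685376432373 bench 0.00040836144774618593
deck 5270 ((579.6346435546875, 101.21063995361328), (166.57435607910156, 171.42916870117188), 5.697097301483154)
plate all ((575.22412109375, 141.6211395263672), (181.98321533203125, 252.13304138183594), 5.465078830718994) [[472.63965  258.44867 ]
 [496.6526     7.461708]
 [677.8086    24.79361 ]
 [653.79565  275.78058 ]]
chip [236.90804598 277.90229885] [228 272  18  13 174] [0.60491162 0.12383787 0.04092584] 0.04052787833676946
chip [258.375      294.45652174] [250 288  18  14 184] [0.54745965 0.14551212 0.04141798] 0.0411294275687716
scr 0.07 446 [ 0.41921543 -0.18992956  0.08113142] ((421.08349609375, -195.8468780517578), (73.98526763916016, 32.987449645996094), 2.6104891300201416) [[383.0, -181.0], [385.0, -214.0], [459.0, -211.0], [457.0, -178.0]]
scr 0.012 537 [ 0.41828589 -0.18818846  0.02127411] ((421.1817932128906, -195.62277221679688), (129.10958862304688, 31.602951049804688), 6.818850994110107) [[355.0, -188.0], [359.0, -219.0], [487.0, -204.0], [483.0, -172.0]]
```

View pics/crop.png

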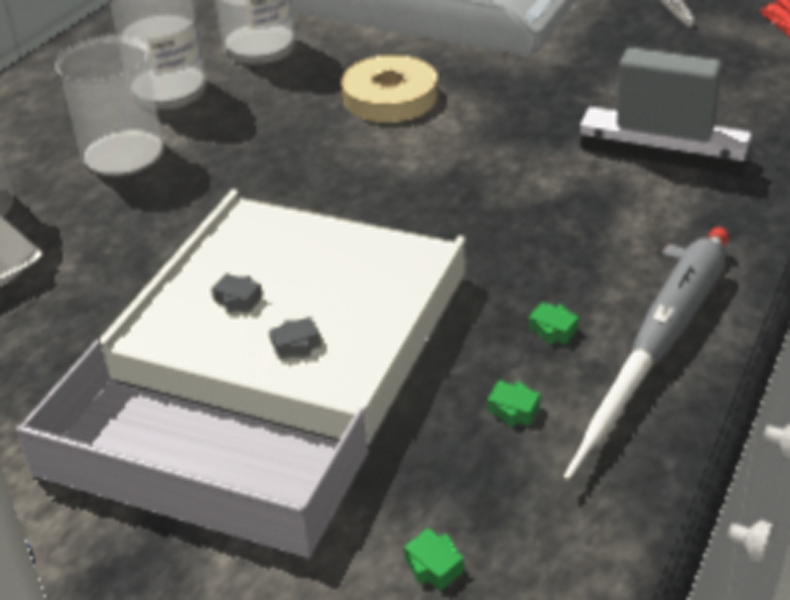

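The crop confirms it. Both dark chips lie on the deck, at about (237,293) and (296,340) in the crop, and the green pieces lie on the bench. Next I go above the scraper and take one close look.

```bash
cat >> h.py <<'E'
from scipy.spatial.transform import Rotation as R_
def Q(deg):
    q=(R_.from_euler('z',deg,degrees=True)*R_.from_euler('x',180,degrees=True)).as_quat(); return [q[3],q[0],q[1],q[2]]
E
python3 - <<'E'
from cell import *
from h import *
env.reach([.421,-.197,.27],Q(5)); s=env.get_state(); print(s['time'],s['tcp_pos'],s['orientation'],s['qpos'],s['opening'])
c=calibration('wrist'); p,d=camera('wrist'); cv2.imwrite('pics/w1.png',p)
W=cloud(c,d); z=W[...,2]; r=np.hypot(W[...,0]-.421,W[...,1]+.197)<.09
for a,b in((.078,.095),(.015,.03)):
    q=W[r&(z>a)&(z<b)]; print(len(q),q.mean(0) if len(q) else 0,rect(q[:,:2]) if len(q) else 0)
E
```

```text
1.8 [ 0.42108896 -0.19796522  0.2701617 ] [2.16663247e-04 9.99076797e-01 4.29588587e-02 2.08830096e-04] [ 0.46991188  0.18097102 -0.18362851  2.06589462  0.04239774  0.89760704
 -1.22206163] 0.08538788107586812
3734 [ 0.42336986 -0.19712761  0.08393782] ((421.2268371582031, -197.3043670654297), (74.99536895751953, 28.001384735107422), 6.480167388916016)
1236 [ 0.46309382 -0.19269737  0.02324171] ((421.2710876464844, -196.92080688476562), (129.7189483642578, 28.482013702392578), 5.930001735687256)
```

View pics/w1.png

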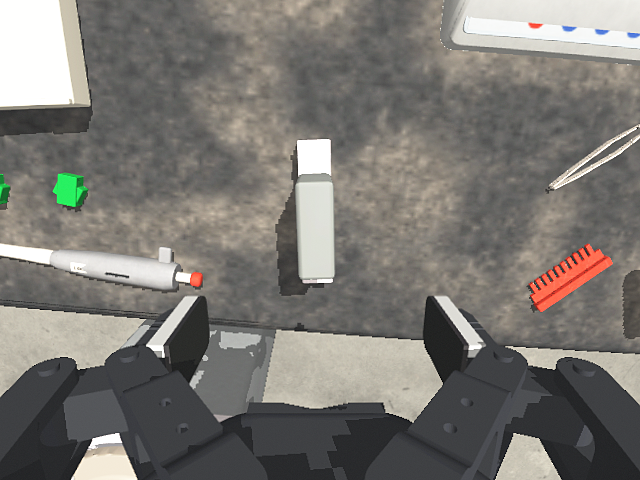

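The wrist picture shows the scraper's grip at about (317,228), standing free between the open fingers. Measured centre is (0.421, -0.197) at a yaw of 6.2°. I'll grasp it and set it down behind the chips.

```bash
python3 - <<'E'
from cell import *
from h import *
env.reach([.4213,-.197,.20],Q(6.2))
env.movel([.4213,-.197,.116],velocity=.1)
print(env.grip(.0,f_grip=60)); s=env.get_state(); print(s['opening'],s['gripper_force'])
env.movel([.4213,-.197,.215],velocity=.15)
o=np.array([.5757,.1368]); a=np.deg2rad(95.5); ux=np.array([np.cos(a),np.sin(a)])
st=o-.088*ux
env.reach([*st,.215],Q(5.5))
env.movel([*st,.16],velocity=.1)
hit=env.movel([*st,.140],velocity=.02,stop_force=4)
s=env.get_state(); print(hit,s['time'],s['tcp_pos'],s['force'],s['opening'])
env.dwell(.15)
for n in('scene',):
    p,d=camera(n); cv2.imwrite('pics/s2.png',p[160:400,120:440])
E
```

```text
False
0.027288971188115817 59.11008596420288
True 7.125 [0.58409425 0.04919373 0.14635369] [0.2802651  0.51973392 4.22544522] 0.027583894422074328
```

View pics/s2.png

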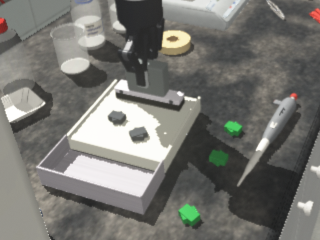

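The scraper stands on the deck behind both chips, which are at (117,117) and (139,133) in the crop. It touched at TCP z = 0.146, as expected. Now I wipe.

```bash
python3 - <<'E'
from cell import *
from h import *
o=np.array([.5757,.1368]); a=np.deg2rad(95.5); ux=np.array([np.cos(a),np.sin(a)])
t=env.get_state()['tcp_pos']; zz=t[2]+.0005
e=o+.064*ux
print(env.movel([*e,zz],velocity=.06,stop_force=40))
env.dwell(.3); s=env.get_state(); print(s['time'],s['tcp_pos'],s['force'])
b=o+.03*ux
env.movel([*b,zz+.002],velocity=.1)
env.movel([*b,.25],velocity=.15)
b=o-.12*ux
env.reach([*b,.25],Q(5.5))
p,d=camera('scene'); cv2.imwrite('pics/s3.png',cv2.resize(p[220:390,140:340],None,fx=3,fy=3))
W=cloud(calibration('scene'),d)
m=np.zeros(d.shape,np.uint8); m[235:370,155:325]=1
m&=(p.max(2)<80)&(p.max(2)<p.min(2)+30)
n,l,st,c=cv2.connectedComponentsWithStats(m)
for i in range(1,n):
    if st[i,4]>60: w=np.nanmean(W[l==i],0); r=w[:2]-o; print(c[i],st[i,4],r@ux,r@[-ux[1],ux[0]],w[2])
print(env.get_state()['opening'],env.get_state()['time'])
E
```

```text
False
10.3083 [0.56955979 0.20046694 0.14682864] [-0.7646145  -0.35597932 -1.82128684]
[207.84375    239.92708333] 384 -0.14457727254696787 -0.17384228530525614 -0.00018994971122467818
[318.57943925 245.13551402] 214 -0.20144263163804224 0.055709095575790395 2.926637008720747e-05
[163.01315789 263.53421053] 380 -0.046799265725343174 -0.21553617724254504 -0.00018723546858776777
[303.53701016 326.41170779] 2067 0.01662387533986607 0.11037880829880525 9.678049083842313e-05
[204.515625 334.5     ] 64 0.09719595374257557 -0.027129622270462134 0.011589906830506471
[236.85483871 343.82258065] 62 0.09742507433423542 0.031005638946708335 0.011634319789387395
[201.52806653 359.48024948] 481 0.13387447420942852 -0.012106246632548464 6.411507526045904e-05
0.027442228407117193 12.325
```

View pics/s3.png

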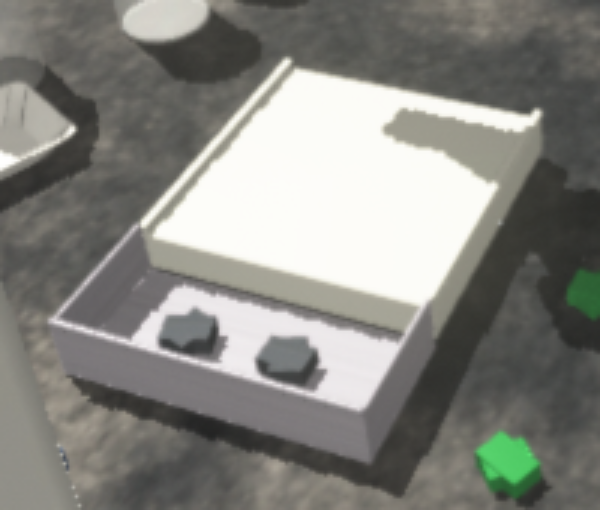

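Both chips lie in the trough, at (188,332) and (287,358) in the crop. That is local x of about 97 mm and y of -27 and +31 mm. The scraper goes back to its old place.

```bash
python3 - <<'E'
from cell import *
from h import *
x,y=.4213,-.197
env.reach([x,y,.215],Q(6.2))
env.movel([x,y,.13],velocity=.12)
print(env.movel([x,y,.110],velocity=.02,stop_force=4)); print(env.get_state()['tcp_pos'])
env.grip(.085); env.dwell(.2)
z=env.get_state()['tcp_pos'][2]
env.movel([x,y,z+.15],velocity=.12); env.dwell(.3)
c=calibration('wrist'); p,d=camera('wrist'); cv2.imwrite('pics/w4.png',p)
W=cloud(c,d); zz=W[...,2]; q=W[(np.hypot(W[...,0]-x,W[...,1]-y)<.09)&(zz>.07)&(zz<.12)]
print(np.nanmedian(q,0),q[:,2].std(),rect(q[:,:2]),env.get_state()['time'])
E
```

```text
True
[ 0.4212927  -0.19707232  0.11627434]
[ 0.42432531 -0.1967913   0.08410128] 0.0015908480353511673 ((421.3831787109375, -197.03231811523438), (74.08097839355469, 28.05080223083496), 6.257660388946533) 17.4917
```

View pics/w4.png

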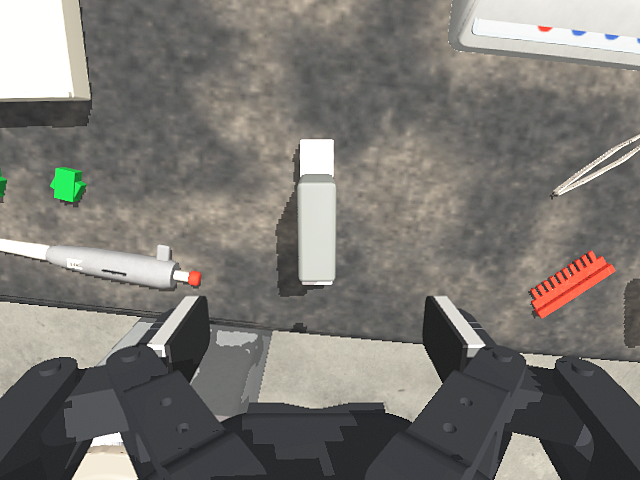

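The scraper stands upright on the bench, released, at about (317,230) in the picture. Its top is at z = 0.084 and the gripper is clear of it.

```bash
python3 -c "
from cell import job
print(job.job_done())"
```

```text
the job is handed in; nothing more can be done
None
```

I wiped both chips into the trough with the scraper, stood it upright on the bench clear of the plate, and handed the job in at about 17.5 s; no verdict was returned.

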